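Hang the lift-off guard leaf on its two hinge pins

ROBOT

A 6-joint arm with a two-finger parallel gripper is mounted at the origin on the work surface. World frame = base frame: x ahead of the robot, y to its left, z up, the work surface at z = 0. Lengths are in mm, angles in rad, forces in N, time in s.
With the tool pointing down it reaches from about 400 to 925 mm from the base axis. Payload 12.5 kg.
Tool frame: the origin (TCP) lies on the centre line of the jaws, within the pads' length; the fingertips stand 14 mm ahead of it and the grasp point (between the pads) lies 5 mm behind it; z points along the fingers, y is the direction in which the jaws open and shut (so a half turn about z gives the same grasp; the last joint's range is limited). The gripper opens to 95 mm and grips with 3 to 60 N. Pads are 20 mm wide; open, the fingers measure 119 mm over their backs; the gripper's body (75 mm by 180 mm) begins 59 mm behind the grasp point.
Start: joints at [-1.431, 0.491, 1.559, -0, 1.092, -0.106], TCP at [152.105, -606.225, 228.661] pointing down, gripper open.
Joint ranges: [-3.1, 3.1], [-0.84, 2.19], [0.05, 2.79], [-1.13, 4.28], [0.06, 2.93], [-2.69, 2.69]. Speed limits (rad/s): [2.22, 2.22, 2.79, 3.14, 3.14, 3.14].

INTERFACE

Orientations are given as [roll, pitch, yaw] about the fixed x, y, z axes, in that order (R = Rz(yaw) Ry(pitch) Rx(roll)).
In Python, from cell import * gives the robot as it stands.
- The arm moves only by the tool play_rows, never from a script. Its argument "moves" is a list of rows, each a list of 7 numbers: the shift along the tool's x, y, z in m, then the turn, a rotation vector about the tool's x, y, z in rad, then the opening in per cent of the stroke, from 0 (shut) to 100 (fully open). In form: [[tx, ty, tz, ax, ay, az, claw], ...]. A call has 1 to 8 rows; each row shifts and turns the pose as measured when the row begins, along the tool's axes as they then stand; what a row does not reach is not made up. A row lasts 1/10 s, in which the tool goes at most 50 mm and 8.59 degrees, less where a joint would pass 70% of its speed; a pose out of reach is approached as far as the arm can. A call is refused whole if a number of a shift passes 0.05 or a number of a turn 0.15, either way. A call with a gripper value outside its range is refused whole. The fingers move at their own pace and stop on an object; the grip force is fixed at half the most. Time passes only in rows, so rows that do not move let the fingers close. It gives the time, the measured TCP pose, the force and the opening at its end, in the units of the state.
- state(): the state, without advancing time (a new reading comes with each control period).
- read_camera(name): name is "side" or "top"; returns a dict with "img" (480x640x3 uint8, red, green, blue), "fx", "fy", "cx", "cy" (pixels), "R" (3x3) and "t" (3): a world point X has camera coordinates R X + t. Camera axes: x right, y down, z forward; pixel columns grow to the right and rows downward; lengths in mm; the calibration is good to about 2 mm. A picture is of the moment at which its call begins. There is no depth.
- job_done(): hands the job in, once; it reports no verdict.
The state is a dict: "t": time; "joints": joint angles; "qvel": joint speeds; "tau": joint torques, N m; "eef_pos": TCP position; "tcp_rot": TCP orientation; "ft_force": force on the tool from outside, world axes, zero at the start; "moment": the same for the moment, N m; "opening": opening from 0.0 (shut) to 1.0 (fully open).
Only numpy, scipy, OpenCV 4.12 (cv2) and the standard library are available. Lean on these libraries where they do the work, as an engineer would, in place of code of your own. Each camera call takes 0.05 s, during which the arm holds its last target.

TASK

Lift the aluminium guard leaf out of its slotted rest and hang it on the guard stand: both of its knuckles go over the two upright hinge pins, fully home, with the leaf upright. Lower it gently in your grip all the way, do not drop it or ram the pins, then let go, and leave the other things on the bench where they are.

Things in the scene. Friction and masses are not known exactly. Their poses are not given: they have to be found in the camera images.
- leaf_center (a point): Centre, half-way up, of the guard leaf: a loose upright aluminium plate 130 mm high, 102 mm wide, 5 mm thick, 0.2 to 0.4 kg, with two knuckles (short upright tubes, one above the other) along one edge. Leaf axes: z up, y in the plate's plane from the knuckles to the free edge, x its normal. The knuckle axis is 64 mm to -y of this point, in the plate's mid-plane.
- leaf_grip (a point): Centre of the leaf's grip rib, 56 mm straight above leaf_center: a block 12 mm thick (x), 60 mm wide (y), 34 mm high, whose top stands 8 mm above the plate's upper edge and 17 mm above this point. This is the place to hold the leaf, from above, fingers on its two broad faces.
- knuckle_low (a point): Centre of the lower end face of the lower knuckle, on the knuckle axis. A knuckle is a tube 18 mm outside, 10 mm bore, 20 mm tall, open at both ends. This point is 12 mm above the leaf's lower edge.
- knuckle_up (a point): The same on the upper knuckle: 80 mm straight above knuckle_low; leaf_grip is 64 mm to +y of it and 29 mm above it.
- leaf: The whole guard leaf; origin on the knuckle axis, level with the plate's lower edge; leaf axes. The plate starts 14 mm from the knuckle axis (joined by lugs at knuckle height only). At the start it stands upright in the rest, lower edge 8 mm above the bench, its lower 30 mm in the slot.
- stand: Fixed green guard stand. Origin on the bench, nominally under the pins; z up, x from the post to the pins and on (away from the robot at yaw 0). Base 12 mm high, x -95 to 35 mm, y within 60 mm. Post x -80 to -50 mm, y within 25 mm, 150 mm high. A dark hinge block on its +x face holds two brackets 8 mm thick that end in round heads 18 mm across, with one upright pin on each.
- hinge_low (a point): Nominal foot of the lower pin, on its head's top, 50 mm above the bench; stand axes. A pin is 8 mm thick, 18 mm long, its last 3 mm tapered to 6 mm. Knuckles are home when their lower ends rest on the heads. The hinge block is clamped up to 10 mm either way along the stand's y: both pins shift alike from their nominal places, by an unmeasured amount, to be seen or felt for.
- hinge_up (a point): Nominal foot of the upper pin, 80 mm above hinge_low (130 mm above the bench); same axes, pin and same unmeasured y shift (x and z are true). Pin tips are 68 and 148 mm above the bench. The block does not yield below 50 N. The leaf may hang to either side (its y along the stand's +y or -y).
- rest: Fixed black plastic rest in which the leaf stands at the start: a block 60 x 90 x 38 mm (x, y, z) with a slot 7 mm wide and 30 mm deep along its y axis; the knuckles hang outside its end. Origin at the centre of its underside. Lift the leaf straight up by more than 30 mm to clear it.
- wrench_head: Bystander: chrome flex-head ratchet wrench head, 100 mm long, 31 mm high. Origin under its round head.
- test_nut: Bystander: dark carbide hexagon test nut, 30 mm across flats, 16 mm high. Origin at its underside.
- grip_sleeve: Bystander: pale blue grip sleeve, a tube 30 mm across, 32 mm high, standing. Origin at its underside.
- reducer: Bystander: aluminium square drive reducer, 26 mm square, 32 mm high. Origin at its underside.
- socket: Bystander: round steel socket 26 mm across, 30 mm high, standing. Origin at its underside.
- screwdriver: Bystander: screwdriver lying at the far edge of the work area.
Things that resemble listed ones, but are neither listed nor needed, are in the scene too. Of the things shaped like the leaf, the aluminium one is meant.

How it is judged:
By the outcome, as a careful person would: the job done as asked, in the order asked, and still so for the second after the job is handed in, with the robot touching nothing.
It also fails if it takes over 51 s, if anything falls off the work surface, if the arm or the gripper's body presses on something with over 40 N, if the wrist force passes 120 N, or if a joint passes its speed limit or range.

## Working session

There is one attempt and no reset: what is moved stays moved. The work goes in short steps, Python scripts to look and compute and a tool call to move; the robot and the scene stay as the last step left them, time stands still between calls to the robot, and variables do not carry over. Pictures are saved under pics/ and viewed, and the job is handed in when it is done.

Besides the shell and the picture viewer there is one more tool, called after "Call:" as a command line: name --pt "numbers of a row" for each row, then --argument value for the rest. play_rows: Moves the arm, as the interface text tells. Its arguments: {"type":"object","properties":{"moves":{"type":"array"}},"required":["moves"]}

```bash
mkdir -p pics; ls; python3 - <<'E'
from cell import *
import cv2,numpy as np
print(state())
for n in("side","top"):
    c=read_camera(n); cv2.imwrite(f"pics/{n}0.png",c["img"][:,:,::-1]); np.save(f"{n}0.npy",c,allow_pickle=True)
    print(n,c["fx"],c["fy"],c["cx"],c["cy"],c["R"],c["t"])
E
```

```text
pics
{'t': 0.0, 'joints': array([-1.43060335e+00,  4.91585200e-01,  1.55945729e+00, -1.19196963e-05,
        1.09171453e+00, -1.05583217e-01]), 'qvel': array([ 0.00079705, -0.00012693,  0.00029388,  0.00265135,  0.00026896,
        0.0005713 ]), 'tau': array([-6.21535200e-04, -6.12642717e+01, -2.58184147e+01,  6.93274965e-02,
        4.82105208e-02, -1.26317859e-04]), 'eef_pos': array([ 152.06475281, -605.97606062,  228.04311574]), 'tcp_rot': array([-3.14043366e+00, -1.12196483e-04,  2.45781629e-01]), 'ft_force': array([0.55608   , 0.12956638, 0.51231003]), 'moment': array([-0.05474406,  0.01034573,  0.03663542]), 'opening': 0.9971814611049532}
side 454.8052177985539 454.8052177985539 314.24178625237863 229.7534009786195 [[ 0.74334736 -0.6686591  -0.01815795]
 [-0.48025605 -0.51461115 -0.71030239]
 [ 0.46560588  0.53672187 -0.70366242]] [-424.73542719  344.61223974  484.82001025]
top 466.0448596179077 466.0448596179077 318.0974332494751 241.12393745513234 [[-0.02644877 -0.99958419 -0.01148492]
 [-0.99477066  0.02745171 -0.09837553]
 [ 0.09864991  0.00882295 -0.99508309]] [ 31.54287296 582.88368823 940.22231738]
```

View pics/side0.png

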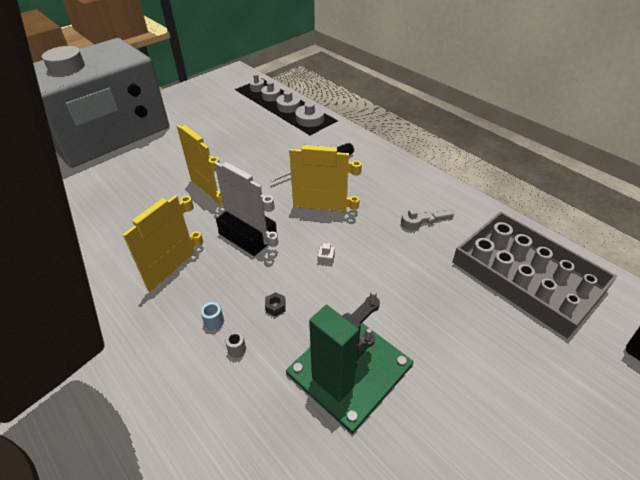

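View pics/top0.png

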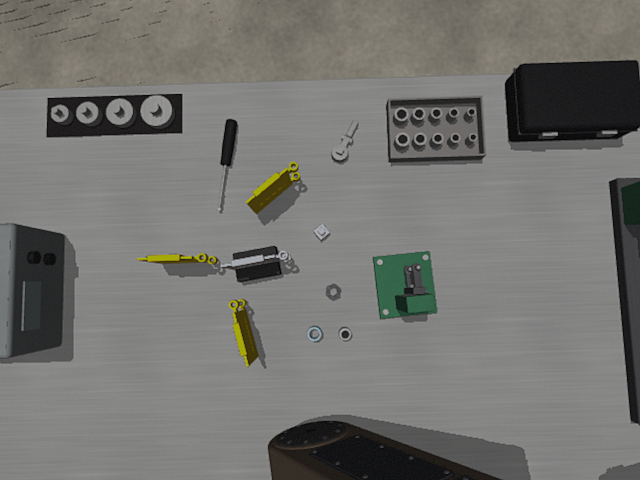

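The side view shows the aluminium leaf in the black rest at about (245,205). The three yellow leaves are decoys, and the stand is near (345,350). In the top view the leaf is at (255,261) with its knuckles at (284,257), and the pins are near (413,270). I'll zoom in on both.

```bash
python3 - <<'E'
import cv2
s=cv2.imread("pics/side0.png");t=cv2.imread("pics/top0.png")
def crop(im,x,y,w,h,k,n): cv2.imwrite(n,cv2.resize(im[y:y+h,x:x+w],None,fx=k,fy=k,interpolation=cv2.INTER_CUBIC))
a=cv2.resize(t[235:295,205:305],None,fx=8,fy=8,interpolation=cv2.INTER_CUBIC);cv2.imwrite("pics/t_leaf.png",a)
crop(t,365,245,80,80,7,"pics/t_stand.png")
crop(s,205,150,85,110,5,"pics/s_leaf.png")
crop(s,280,280,140,100,5,"pics/s_stand.png")
E
```

```text
(no output)
```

View pics/t_leaf.png

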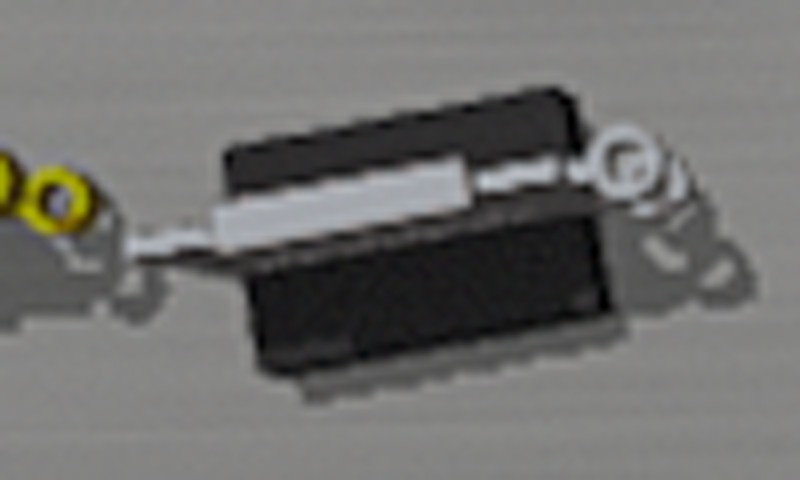

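View pics/t_stand.png

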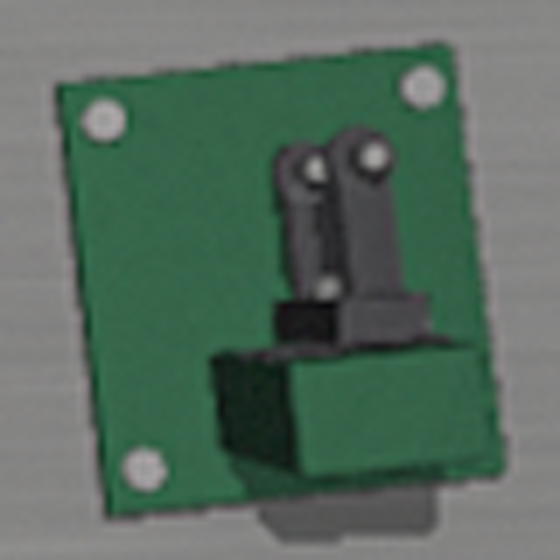

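View pics/s_leaf.png

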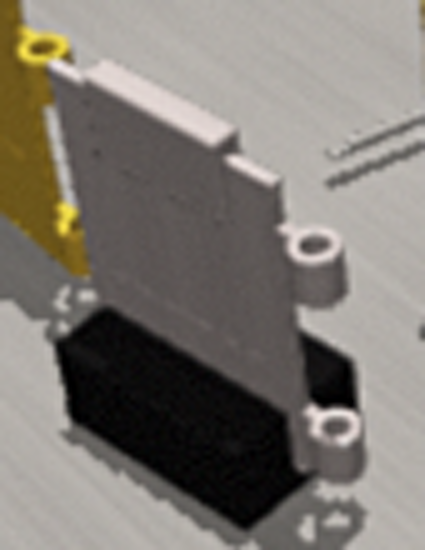

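View pics/s_stand.png

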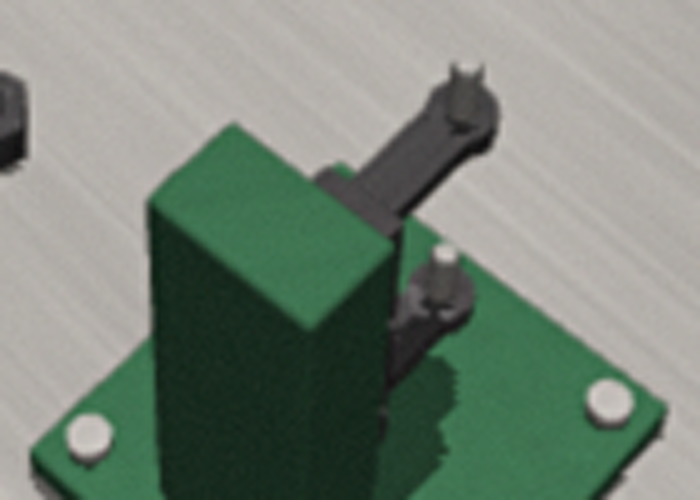

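```bash
cat > h.py <<'E'
import numpy as np,cv2
from scipy.optimize import least_squares
def ray(c,u,v):
    d=np.array([(u-c["cx"])/c["fx"],(v-c["cy"])/c["fy"],1.]); R=c["R"]; return -R.T@c["t"],R.T@d
def onz(c,u,v,z):
    o,d=ray(c,u,v); return o+d*(z-o[2])/d[2]
def tri(*obs):
    A=np.zeros((3,3));b=np.zeros(3);L=[]
    for c,u,v in obs:
        o,d=ray(c,u,v);d=d/np.linalg.norm(d);P=np.eye(3)-np.outer(d,d);A+=P;b+=P@o;L.append((P,o))
    X=np.linalg.solve(A,b);return X,[np.linalg.norm(P@(X-o)) for P,o in L]
def proj(c,X):
    p=c["R"]@X+c["t"];return c["fx"]*p[0]/p[2]+c["cx"],c["fy"]*p[1]/p[2]+c["cy"]
def load(n): return np.load(n+".npy",allow_pickle=True).item()
def cr(px,py,x0,y0,k): return x0+(px+.5)/k-.5,y0+(py+.5)/k-.5
E
python3 - <<'E'
from h import *
np.set_printoptions(precision=1,suppress=True)
S=load("side0");T=load("top0")
for n,p in dict(a=(214,208),b=(467,157),c=(470,205),d=(217,253)).items(): print("rib",n,onz(T,*cr(*p,205,235,8),146))
ku=cr(627,162,205,235,8); print("kn up top",onz(T,*ku,120))
su=cr(315,244,205,150,5); sl=cr(337,425,205,150,5)
print("side",onz(S,*su,120),onz(S,*sl,40),"tri",tri((T,*ku),(S,*su)))
for n,p in dict(tl=(57,87),tr=(452,42),br=(503,470),bl=(108,517)).items(): print("base",n,onz(T,*cr(*p,365,245,7),12))
for n,p in dict(tl=(103,119),tr=(424,87),bl=(145,469)).items(): print("bolt",n,onz(T,*cr(*p,365,245,7),13))
pu=cr(374,156,365,245,7);pl=cr(316,168,365,245,7)
qu=cr(467,76,280,280,5);ql=cr(445,254,280,280,5)
print("pin up",onz(T,*pu,148),onz(S,*qu,148),tri((T,*pu),(S,*qu)))
print("pin lo",onz(T,*pl,68),onz(S,*ql,68),tri((T,*pl),(S,*ql)))
print("heads side",onz(S,*cr(466,108,280,280,5),130),onz(S,*cr(439,290,280,280,5),50))
print("campos",-T["R"].T@T["t"],-S["R"].T@S["t"])
E
```

```text
rib a [540.7 173.9 146. ]
rib b [550.8 116.  146. ]
rib c [539.8 115.5 146. ]
rib d [530.4 173.3 146. ]
kn up top [550.5  81.7 120. ]
side [552.   82.9 120. ] [552.4  83.2  40. ] tri (array([550.6,  81.4, 121.7]), [np.float64(0.3397306440187897), np.float64(0.3397306440188147)])
base tl [548.4 -98.2  12. ]
base tr [ 558.8 -217.3   12. ]
base br [ 431.  -226.1   12. ]
base bl [ 420.2 -108.4   12. ]
bolt tl [ 538.4 -111.5   13. ]
bolt tr [ 545.4 -208.    13. ]
bolt bl [ 434.1 -119.8   13. ]
pin up [ 520.  -164.6  148. ] [ 518.1 -166.2  148. ] (array([ 519.9, -165. ,  145.3]), [np.float64(0.21513927000950112), np.float64(0.21513927000950966)])
pin lo [ 520.1 -164.4   68. ] [ 520.5 -164.1   68. ] (array([ 520.1, -164.3,   68.6]), [np.float64(0.06294453756963934), np.float64(0.06294453756968015)])
heads side [ 521.9 -164.2  130. ] [ 520.5 -163.5   50. ]
campos [487.9   7.2 993.3] [ 255.5 -366.9  578.2]
```

Measured:
- **Leaf:** rib centre (540.5, 144.7), knuckle axis (550.6, 81.6). The 63.8 mm between them matches the stated 64. Yaw is about 0.163.
- **Stand:** yaw about 0.08, pins at (520.1, −164.6), so a shift of about −4.5 mm. The pin heights also triangulate sensibly.

Next I swing over to the leaf.

Call:
play_rows --pt "0.04 0 0 0 0 -0.062 60" --pt "0.04 0 0 0 0 -0.062 60" --pt "0.04 0 0 0 0 -0.062 60" --pt "0.04 0 0 0 0 -0.062 60" --pt "0.04 0 0 0 0 -0.062 60" --pt "0.04 0 0 0 0 -0.062 60" --pt "0.04 0 0 0 0 -0.062 60" --pt "0.04 0 0 0 0 -0.062 60"

```text
t: 0.9
eef_pos: [440.5, -460.5, 224.7]
tcp_rot: [-3.136, -0.001, 0.752]
ft_force: [0.5, -0.7, -0.7]
opening: 0.601
```

Call:
play_rows --pt "0.04 -0.006 0 0 0 -0.061 60" --pt "0.04 -0.006 0 0 0 -0.061 60" --pt "0.04 -0.006 0 0 0 -0.061 60" --pt "0.04 -0.006 0 0 0 -0.061 60" --pt "0.04 -0.006 0 0 0 -0.061 60" --pt "0.04 -0.006 0 0 0 -0.061 60" --pt "0.04 -0.006 0 0 0 -0.061 60" --pt "0.04 -0.006 0 0 0 -0.061 60"

```text
t: 1.7
eef_pos: [585.0, -159.8, 222.5]
tcp_rot: [-3.133, -0.006, 1.261]
ft_force: [0.1, -0.8, -1.2]
opening: 0.603
```

```bash
cat > g.py <<'E'
import sys
from cell import *
from h import *
from scipy.spatial.transform import Rotation as Ro
# args: target x y z tcpyaw -> remaining in tool axes (m, rad)
x,y,z,w=map(float,sys.argv[1:5])
s=state();Rt=Ro.from_euler('xyz',s["tcp_rot"]);g=Ro.from_euler('xyz',[np.pi,0,w])
print("t",s["t"],"pos",s["eef_pos"].round(1),"rot",s["tcp_rot"].round(4),"F",s["ft_force"].round(1),"M",s["moment"].round(2),"open",round(s["opening"],3))
print("shift m",(Rt.inv().apply(np.array([x,y,z])-s["eef_pos"])/1e3).round(4),"turn",(Rt.inv()*g).as_rotvec().round(4))
E
python3 g.py 540.5 144.7 200 1.734
```

```text
t 1.7 pos [ 585.  -159.8  222.5] rot [-3.133  -0.0056  1.2611] F [ 0.1 -0.8 -1.2] M [-0.06 -0.05 -0.02] open 0.603
shift m [ 0.2763 -0.135   0.0252] turn [-0.0071 -0.0075 -0.4729]
```

Call:
play_rows --pt "0.0345 -0.017 0.003 -0.002 -0.002 -0.059 60" --pt "0.0355 -0.015 0.003 -0.002 -0.002 -0.059 60" --pt "0.036 -0.0125 0.003 -0.001 -0.001 -0.059 60" --pt "0.037 -0.0105 0.003 -0.001 -0.001 -0.059 60" --pt "0.0375 -0.008 0.003 -0.001 -0.001 -0.059 60" --pt "0.038 -0.006 0.003 0 0 -0.059 60" --pt "0.038 -0.004 0.003 0 0 -0.059 60" --pt "0.038 -0.0015 0.003 0 0 -0.059 60"

```text
t: 2.5
eef_pos: [535.3, 156.2, 196.6]
tcp_rot: [-3.138, -0.0, 1.754]
ft_force: [0.9, 0.1, -0.8]
opening: 0.602
```

```bash
python3 g.py 540.5 144.7 124 1.734
```

```text
t 2.5 pos [535.3 156.2 196.6] rot [-3.1383e+00 -4.0000e-04  1.7541e+00] F [ 0.9  0.1 -0.8] M [-0.08 -0.12 -0.01] open 0.602
shift m [-0.0123  0.0033  0.0726] turn [-0.0033 -0.0004  0.0201]
```

Call:
play_rows --pt "-0.0125 0.003 0.012 -0.003 0 0.02 60" --pt "0 0 0 0 0 0 60"

```text
t: 2.7
eef_pos: [539.1, 148.8, 183.5]
tcp_rot: [-3.14, -0.001, 1.741]
ft_force: [-0.2, -0.1, 0.5]
opening: 0.598
```

```bash
python3 g.py 540.5 144.7 124 1.734; python3 - <<'E'
from cell import *
import cv2,numpy as np
for n in("side","top"):
    c=read_camera(n); im=c["img"][:,:,::-1]
    np.save(f"{n}1.npy",c,allow_pickle=True)
    x,y,w,h=(160,60,160,200) if n=="side" else (190,190,150,150)
    cv2.imwrite(f"pics/{n}1.png",cv2.resize(im[y:y+h,x:x+w],None,fx=3,fy=3,interpolation=cv2.INTER_CUBIC))
E
```

```text
t 2.7 pos [539.1 148.8 183.5] rot [-3.1402e+00 -8.0000e-04  1.7415e+00] F [-0.2 -0.1  0.5] M [-0.03 -0.11 -0.01] open 0.598
shift m [-0.0043  0.0008  0.0595] turn [-0.0014 -0.0008  0.0075]
```

View pics/side1.png

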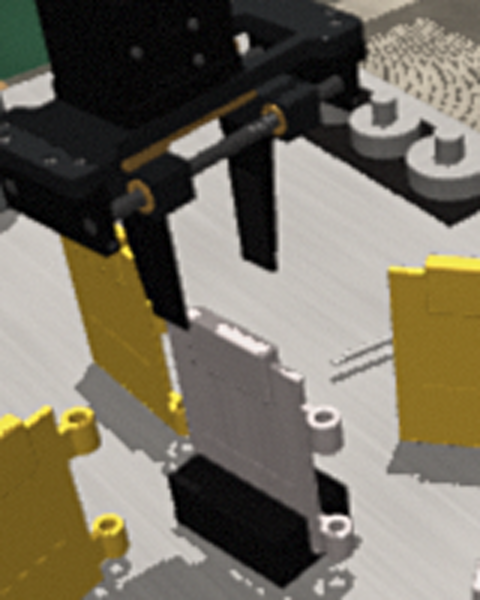

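View pics/top1.png

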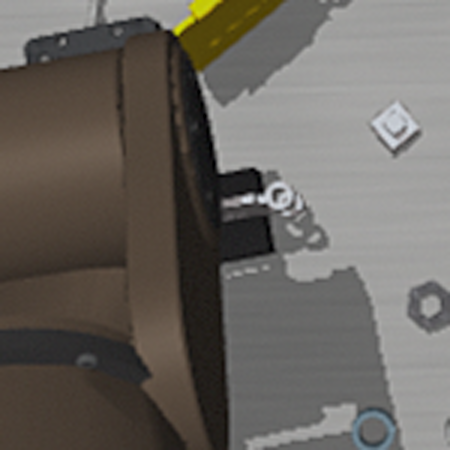

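The side view shows the fingers straddling the leaf's rib, with the fingertips near (175,320) and (265,265) in the crop. Nothing is close to them, so I descend.

Call:
play_rows --pt "-0.004 0.001 0.015 -0.001 -0.001 0.007 60" --pt "0 0 0.018 0 0 0 60" --pt "0 0 0.015 0 0 0 60" --pt "0 0 0.006 0 0 0 60" --pt "0 0 0 0 0 0 60"

```text
t: 3.3
eef_pos: [543.4, 140.5, 131.8]
tcp_rot: [3.137, 0.0, 1.725]
ft_force: [-0.1, 0.7, 0.1]
opening: 0.6
```

```bash
python3 g.py 540.5 144.7 124 1.734
```

```text
t 3.3 pos [543.4 140.5 131.8] rot [3.1369 0.     1.7255] F [-0.1  0.7  0.1] M [-0.04 -0.06  0.  ] open 0.6
shift m [ 0.0046 -0.0023  0.0078] turn [ 0.0047  0.0001 -0.0085]
```

Call:
play_rows --pt "0.004 -0.002 0.006 0.004 0 -0.008 60" --pt "0 0 0 0 0 0 60" --pt "0 0 0 0 0 0 60"

```text
t: 3.6
eef_pos: [541.4, 143.9, 127.0]
tcp_rot: [3.139, 0.0, 1.733]
ft_force: [-0.1, -0.3, -0.2]
opening: 0.604
```

```bash
for i in 1 2 3; do python3 g.py 540.5 144.7 124 1.734; done
```

```text
t 3.6 pos [541.4 143.9 127. ] rot [3.1392e+00 1.0000e-04 1.7329e+00] F [-0.1 -0.3 -0.2] M [ 0.01 -0.12 -0.03] open 0.604
shift m [ 0.001  -0.0008  0.003 ] turn [ 0.0024  0.0001 -0.0011]
t 3.6 pos [541.4 143.9 127. ] rot [3.1392e+00 1.0000e-04 1.7329e+00] F [-0.1 -0.3 -0.2] M [ 0.01 -0.12 -0.03] open 0.604
shift m [ 0.001  -0.0008  0.003 ] turn [ 0.0024  0.0001 -0.0011]
t 3.6 pos [541.4 143.9 127. ] rot [3.1392e+00 1.0000e-04 1.7329e+00] F [-0.1 -0.3 -0.2] M [ 0.01 -0.12 -0.03] open 0.604
shift m [ 0.001  -0.0008  0.003 ] turn [ 0.0024  0.0001 -0.0011]
```

Call:
play_rows --pt "0.0005 -0.001 0.003 0.002 0 -0.001 30" --pt "0 0 0 0 0 0 18" --pt "0 0 0 0 0 0 18" --pt "0 0 0 0 0 0 18" --pt "0 0 0 0 0 0 18"

```text
t: 4.1
eef_pos: [540.6, 144.5, 124.7]
tcp_rot: [3.14, 0.0, 1.734]
ft_force: [0.7, 0.3, 0.2]
opening: 0.235
```

```bash
python3 g.py 540.5 144.7 124 1.734
```

```text
t 4.1 pos [540.6 144.5 124.7] rot [3.1398e+00 1.0000e-04 1.7345e+00] F [0.7 0.3 0.2] M [-0.04 -0.18  0.01] open 0.235
shift m [ 0.0002 -0.0001  0.0007] turn [0.0018 0.0001 0.0005]
```

Call:
play_rows --pt "0 0 0 0 0 0 0" --pt "0 0 0 0 0 0 0" --pt "0 0 0 0 0 0 0"

```text
t: 4.4
eef_pos: [540.6, 144.5, 124.8]
tcp_rot: [3.14, 0.0, 1.734]
ft_force: [-0.2, -0.1, -0.3]
opening: 0.126
```

```bash
python3 g.py 540.5 144.7 124 1.734
```

```text
t 4.4 pos [540.6 144.5 124.8] rot [3.1397e+00 1.0000e-04 1.7343e+00] F [-0.2 -0.1 -0.3] M [-0.03 -0.18 -0.  ] open 0.126
shift m [ 0.0002 -0.0001  0.0008] turn [0.0019 0.0001 0.0003]
```

Call:
play_rows --pt "0 0 0 0 0 0 0" --pt "0 0 -0.005 0 0 0 0" --pt "0 0 -0.012 0 0 0 0" --pt "0 0 -0.016 0 0 0 0" --pt "0 0 -0.018 0 0 0 0" --pt "0 0 -0.018 0 0 0 0" --pt "0 0 -0.015 0 0 0 0" --pt "0 0 0 0 0 0 0"

```text
t: 5.2
eef_pos: [540.0, 144.4, 215.2]
tcp_rot: [3.14, 0.0, 1.734]
ft_force: [0.1, 0.3, -3.4]
opening: 0.123
```

```bash
python3 g.py 540.5 144.7 200 1.734;  python3 - <<'E'
from cell import *
import cv2,numpy as np
c=read_camera("side"); im=c["img"][:,:,::-1]
np.save("side2.npy",c,allow_pickle=True)
x,y,w,h=(160,60,160,200)
cv2.imwrite(f"pics/side2.png",cv2.resize(im[y:y+h,x:x+w],None,fx=3,fy=3,interpolation=cv2.INTER_CUBIC))
E
```

```text
t 5.2 pos [540.  144.4 215.2] rot [3.1404e+00 1.0000e-04 1.7342e+00] F [ 0.1  0.3 -3.4] M [ 0.   -0.14 -0.01] open 0.123
shift m [0.0002 0.0005 0.0152] turn [0.0012 0.0001 0.0002]
```

View pics/side2.png

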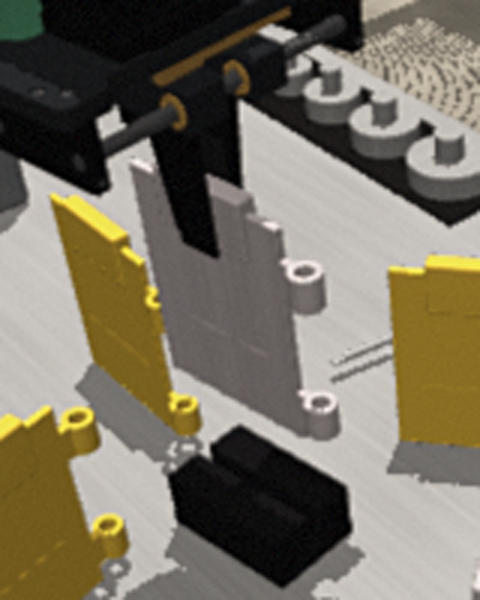

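The leaf is lifted clear and still upright. The rest is empty at crop (260,500), and the grip at 3.4 N means about 0.35 kg. For the approach the lower knuckle must pass between the lower pin tip (68) and the upper bracket (122), so I use TCP z of about 185.

Call:
play_rows --pt "-0.012 -0.003 0.004 0.001 0 0.01 0" --pt "-0.025 -0.006 0.004 0 0 0.01 0" --pt "-0.025 -0.006 0.004 0 0 0.01 0" --pt "-0.025 -0.006 0.004 0 0 0.01 0" --pt "-0.025 -0.006 0.004 0 0 0.01 0" --pt "-0.025 -0.005 0.004 0 0 0.01 0" --pt "-0.02 -0.004 0.003 0 0 0.01 0" --pt "-0.01 -0.002 0 0 0 0.01 0"

```text
t: 6.05
eef_pos: [517.1, -35.7, 178.2]
tcp_rot: [-3.127, -0.001, 1.65]
ft_force: [-0.7, -0.4, -2.9]
opening: 0.122
```

```bash
python3 g.py 515.4 -70 185 1.651
```

```text
t 6.05 pos [517.1 -35.7 178.2] rot [-3.1272e+00 -1.4000e-03  1.6503e+00] F [-0.7 -0.4 -2.9] M [-0.06 -0.21  0.04] open 0.122
shift m [-0.034  -0.0045 -0.0068] turn [-0.0144 -0.0014 -0.0007]
```

Call:
play_rows --pt "-0.004 -0.001 -0.006 -0.01 0 0 0" --pt "-0.006 -0.001 -0.002 -0.004 0 0 0" --pt "-0.008 -0.001 0 0 0 0 0" --pt "0 0 0 0 0 0 0" --pt "0 0 0 0 0 0 0"

```text
t: 6.55
eef_pos: [514.8, -55.3, 186.3]
tcp_rot: [-3.141, -0.002, 1.649]
ft_force: [0.7, 0.3, -3.1]
opening: 0.122
```

```bash
python3 g.py 515.4 -70 185 1.651; cat > snap.py <<'E'
import sys
from cell import *
from h import *
k=sys.argv[1]
for n in("side","top"):
    c=read_camera(n); im=c["img"][:,:,::-1]
    np.save(f"{n}{k}.npy",c,allow_pickle=True)
    x,y,w,h=(260,210,160,130) if n=="side" else (350,230,110,110)
    cv2.imwrite(f"pics/{n}{k}.png",cv2.resize(im[y:y+h,x:x+w],None,fx=5,fy=5,interpolation=cv2.INTER_CUBIC)[:600])
E
python3 snap.py 3
```

```text
t 6.55 pos [514.8 -55.3 186.3] rot [-3.1409e+00 -2.0000e-03  1.6493e+00] F [ 0.7  0.3 -3.1] M [ 0.01 -0.1   0.01] open 0.122
shift m [-0.0147 -0.0006  0.0012] turn [-0.0007 -0.002  -0.0017]
```

View pics/side3.png

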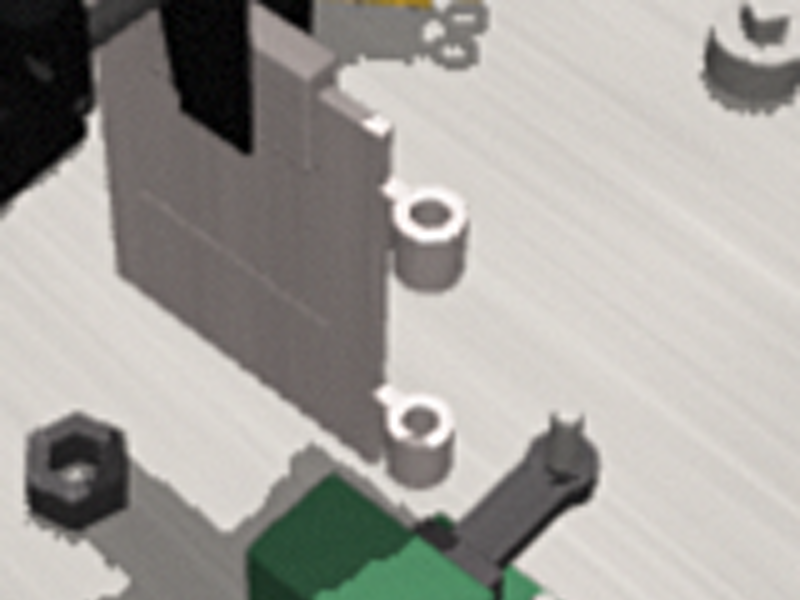

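View pics/top3.png

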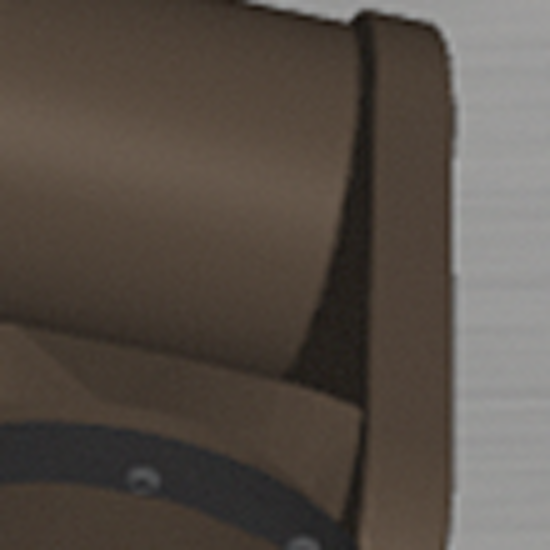

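Side view: the knuckle rings are at crop (430,214) and (420,420), and the upper pin tip is near (567,425). The arm hides the top view. I check the knuckle position against the prediction.

```bash
python3 - <<'E'
from h import *
np.set_printoptions(precision=1,suppress=True)
S=load("side3")
dz=186.3-124.8
print(onz(S,*cr(430,214,260,210,5),120+dz),onz(S,*cr(420,420,260,210,5),40+dz))
psi=1.6493;d=psi-1.7343;c,s=np.cos(d),np.sin(d);v=np.array([[c,-s],[s,c]])@[10,-62.9]
print("pred",np.array([514.8,-55.3])+v)
# pin heads & tips from side0 (same camera) fine
S0=load("side0");im=S0["img"]
x,y=355,275
cv2.imwrite("pics/pinz.png",cv2.resize(im[y:y+80,x:x+40,::-1],None,fx=14,fy=14,interpolation=cv2.INTER_NEAREST)[:600*2][::1,:][:1120] if 0 else cv2.resize(im[y:y+50,x:x+40,::-1],None,fx=12,fy=12,interpolation=cv2.INTER_CUBIC))
E
```

```text
[ 519.7 -117.7  181.5] [ 519.9 -117.2  101.5]
pred [ 519.4 -118.8]
```

View pics/pinz.png

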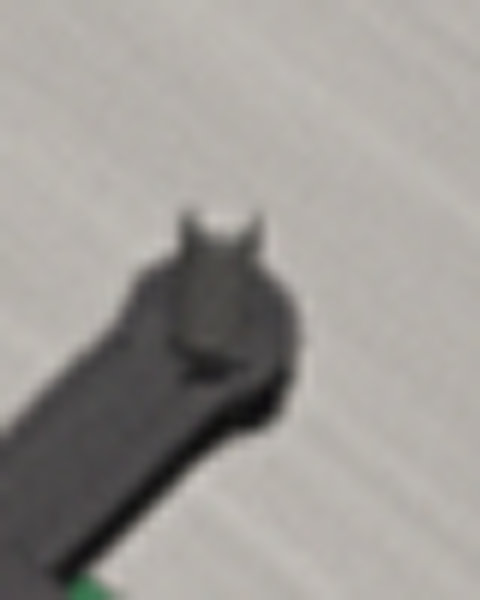

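Call:
play_rows --pt "-0.015 -0.001 0 0 -0.002 -0.001 0" --pt "-0.015 -0.001 0 0 0 0 0" --pt "-0.008 -0.001 0 0 0 0 0" --pt "0 0 0 0 0 0 0" --pt "0 0 0 0 0 0 0"

```text
t: 7.15
eef_pos: [515.0, -96.3, 186.0]
tcp_rot: [-3.141, 0.0, 1.651]
ft_force: [-1.0, 0.7, -2.0]
opening: 0.125
```

```bash
python3 g.py 515.5 -101.3 185 1.651
```

```text
t 7.15 pos [515.  -96.3 186. ] rot [-3.1407e+00  1.0000e-04  1.6511e+00] F [-1.   0.7 -2. ] M [ 0.05 -0.11  0.02] open 0.125
shift m [-0.0051  0.0001  0.001 ] turn [-0.0009  0.0001  0.0001]
```

Call:
play_rows --pt "-0.005 0 0 0 0 0 0" --pt "0 0 0 0 0 0 0" --pt "0 0 0 0 0 0 0"

```text
t: 7.45
eef_pos: [515.3, -101.3, 186.0]
tcp_rot: [-3.141, -0.0, 1.651]
ft_force: [0.4, 0.8, -2.7]
opening: 0.125
```

```bash
python3 g.py 515.5 -101.3 185 1.651; python3 snap.py 4
```

```text
t 7.45 pos [ 515.3 -101.3  186. ] rot [-3.1405e+00 -1.0000e-04  1.6512e+00] F [ 0.4  0.8 -2.7] M [ 0.01 -0.14 -0.  ] open 0.125
shift m [0.     0.0002 0.001 ] turn [-0.0011 -0.0001  0.0002]
```

View pics/side4.png

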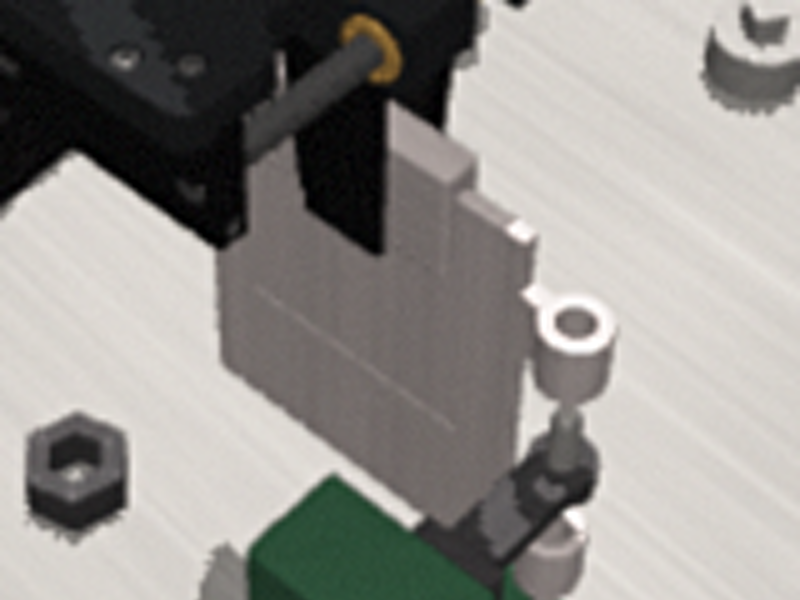

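The upper knuckle ring is at crop (576,324), almost directly above the upper pin, whose base is near (564,465). The axis check from the side view follows.

```bash
python3 - <<'E'
from h import *
np.set_printoptions(precision=1,suppress=True)
S=load("side4");S0=load("side0");T=load("top0")
k=onz(S,*cr(576,324,260,210,5),181.2);print("kn",k)
# pin tip by bright/dark: refined estimate
u,v=355+221.5/12-.5,275+220.5/12-.5
print("tip side",onz(S0,u,v,148), "lo", onz(S0,*cr(445,254,280,280,5),68))
for z in(148,130): print(z,[(p-o)*5 for p,o in zip(proj(S,np.array([k[0],k[1],z])),(260,210))])
im=S["img"][285:315,355:395,::-1]
cv2.imwrite("pics/p4.png",cv2.resize(im,None,fx=16,fy=16,interpolation=cv2.INTER_CUBIC))
E
```

```text
kn [ 520.3 -163.6  181.2]
tip side [ 520.1 -164.2  148. ] lo [ 520.5 -164.1   68. ]
148 [np.float64(563.3426947095213), np.float64(412.4699335241897)]
130 [np.float64(557.9446656147854), np.float64(458.29383741466756)]
```

View pics/p4.png

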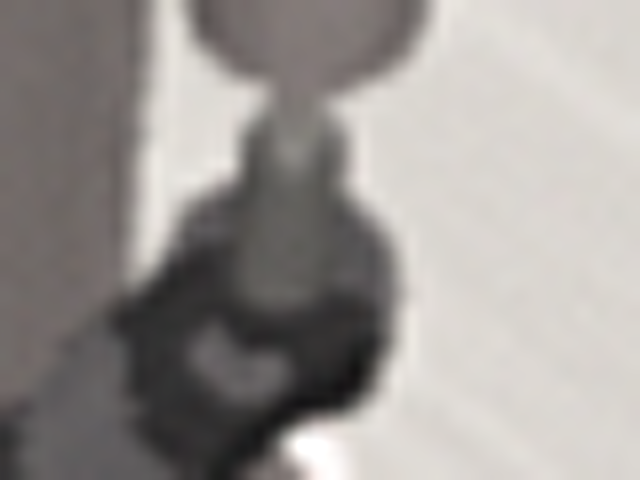

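Knuckle minus pin in the side view is about (+0.2, +0.6) mm, well inside the taper's capture range. I shift −0.6 mm in y and lower towards the pin tips.

Call:
play_rows --pt "-0.0007 0 0.004 -0.001 0 0 0" --pt "0 0 0.004 0 0 0 0" --pt "0 0 0.002 0 0 0 0" --pt "0 0 0 0 0 0 0"

```text
t: 7.95
eef_pos: [515.3, -101.5, 174.9]
tcp_rot: [-3.141, -0.0, 1.652]
ft_force: [-0.2, -0.1, -2.9]
opening: 0.126
```

```bash
python3 g.py 515.3 -101.9 172 1.651
```

```text
t 7.95 pos [ 515.3 -101.5  174.9] rot [-3.1414e+00 -2.0000e-04  1.6520e+00] F [-0.2 -0.1 -2.9] M [ 0.05 -0.12  0.01] open 0.126
shift m [-0.0004 -0.0001  0.0029] turn [-0.0002 -0.0002  0.001 ]
```

Call:
play_rows --pt "0 0 0.002 0 0 0 0" --pt "0 0 0.002 0 0 0 0" --pt "0 0 0.002 0 0 0 0" --pt "0 0 0 0 0 0 0"

```text
t: 8.35
eef_pos: [515.3, -101.5, 168.3]
tcp_rot: [-3.141, -0.0, 1.652]
ft_force: [0.0, -0.2, -2.5]
opening: 0.127
```

```bash
python3 g.py 515.3 -101.9 155 1.651
```

```text
t 8.35 pos [ 515.3 -101.5  168.3] rot [-3.1412e+00 -3.0000e-04  1.6521e+00] F [ 0.  -0.2 -2.5] M [-0.01 -0.14 -0.01] open 0.127
shift m [-0.0004 -0.0001  0.0133] turn [-0.0004 -0.0003  0.0011]
```

It is now 4.5 mm below the tip level with no contact force, so I carry on in small steps.

Call:
play_rows --pt "0 0 0.002 0 0 0 0" --pt "0 0 0.002 0 0 0 0" --pt "0 0 0.002 0 0 0 0" --pt "0 0 0 0 0 0 0"

```text
t: 8.75
eef_pos: [515.4, -101.5, 161.8]
tcp_rot: [-3.141, -0.0, 1.652]
ft_force: [-0.4, 0.9, -2.0]
opening: 0.129
```

```bash
python3 g.py 515.3 -101.9 155 1.651; python3 snap.py 5
```

```text
t 8.75 pos [ 515.4 -101.5  161.8] rot [-3.1414e+00 -2.0000e-04  1.6521e+00] F [-0.4  0.9 -2. ] M [ 0.01 -0.1  -0.04] open 0.129
shift m [-0.0004 -0.0001  0.0068] turn [-0.0002 -0.0002  0.0011]
```

View pics/side5.png

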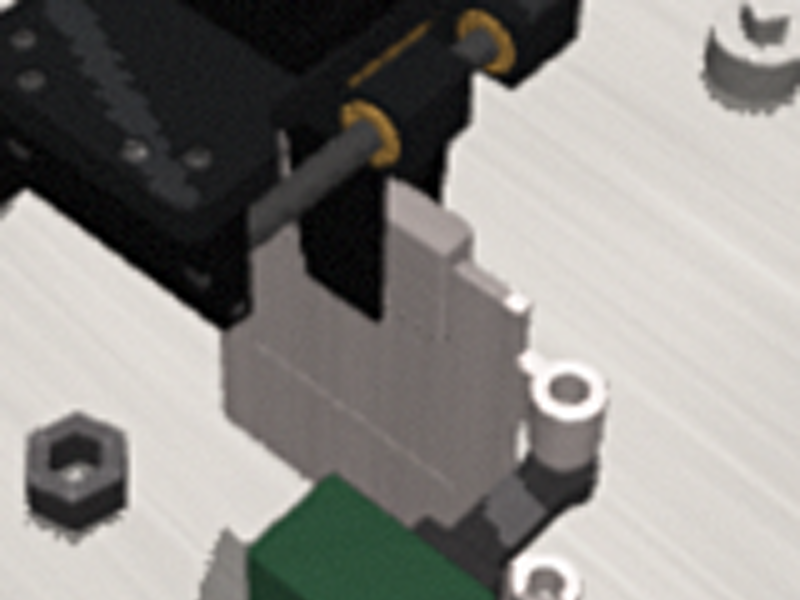

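The upper knuckle (567,390) is threaded on its pin: no pin shows beside it and it sits just above the head. The lower knuckle shows at (545,580). I continue down slowly.

Call:
play_rows --pt "0 0 0.0015 0 0 0 0" --pt "0 0 0.0015 0 0 0 0" --pt "0 0 0.001 0 0 0 0" --pt "0 0 0 0 0 0 0"

```text
t: 9.25
eef_pos: [515.6, -101.6, 157.9]
tcp_rot: [3.141, 0.0, 1.652]
ft_force: [0.4, 0.0, -2.6]
opening: 0.125
```

Call:
play_rows --pt "0 0 0.001 0 0 0 0" --pt "0 0 0.0005 0 0 0 0" --pt "0 0 0 0 0 0 0"

```text
t: 9.55
eef_pos: [515.6, -101.6, 156.3]
tcp_rot: [3.141, 0.0, 1.652]
ft_force: [-0.2, 0.2, -3.2]
opening: 0.122
```

Call:
play_rows --pt "0 0 0.0005 0 0 0 0" --pt "0 0 0.0005 0 0 0 0" --pt "0 0 0 0 0 0 0"

```text
t: 9.85
eef_pos: [515.6, -101.6, 155.2]
tcp_rot: [3.141, 0.0, 1.652]
ft_force: [-0.3, 0.7, -3.0]
opening: 0.124
```

Call:
play_rows --pt "0 0 0.0005 0 0 0 0" --pt "0 0 0.0005 0 0 0 0" --pt "0 0 0 0 0 0 0"

```text
t: 10.15
eef_pos: [515.7, -101.6, 154.7]
tcp_rot: [3.14, 0.0, 1.652]
ft_force: [-0.1, -0.0, -3.4]
opening: 0.123
```

Call:
play_rows --pt "0 0 0.0005 0 0 0 0" --pt "0 0 0.0005 0 0 0 0" --pt "0 0 0 0 0 0 0"

```text
t: 10.45
eef_pos: [515.8, -101.5, 154.7]
tcp_rot: [3.14, 0.001, 1.652]
ft_force: [-0.4, -1.8, -3.0]
opening: 0.125
```

```bash
python3 g.py 515.3 -101.9 155 1.651
```

```text
t 10.45 pos [ 515.8 -101.5  154.7] rot [3.1396e+00 8.0000e-04 1.6521e+00] F [-0.4 -1.8 -3. ] M [-0.11  0.03 -0.05] open 0.125
shift m [-0.0003 -0.0006 -0.0003] turn [0.002  0.0008 0.0011]
```

Call:
play_rows --pt "0 0 0.001 0 0 0 0" --pt "0 0 0 0 0 0 0" --pt "0 0 0 0 0 0 0"

```text
t: 10.75
eef_pos: [516.0, -101.4, 154.6]
tcp_rot: [3.138, 0.001, 1.652]
ft_force: [-0.8, 0.6, 0.5]
opening: 0.123
```

```bash
python3 g.py 515.3 -101.9 155 1.651; python3 snap.py 6
```

```text
t 10.75 pos [ 516.  -101.4  154.6] rot [3.1384e+00 1.1000e-03 1.6519e+00] F [-0.8  0.6  0.5] M [-0.01  0.03 -0.02] open 0.123
shift m [-0.0004 -0.0008 -0.0004] turn [0.0032 0.0011 0.0009]
```

View pics/side6.png

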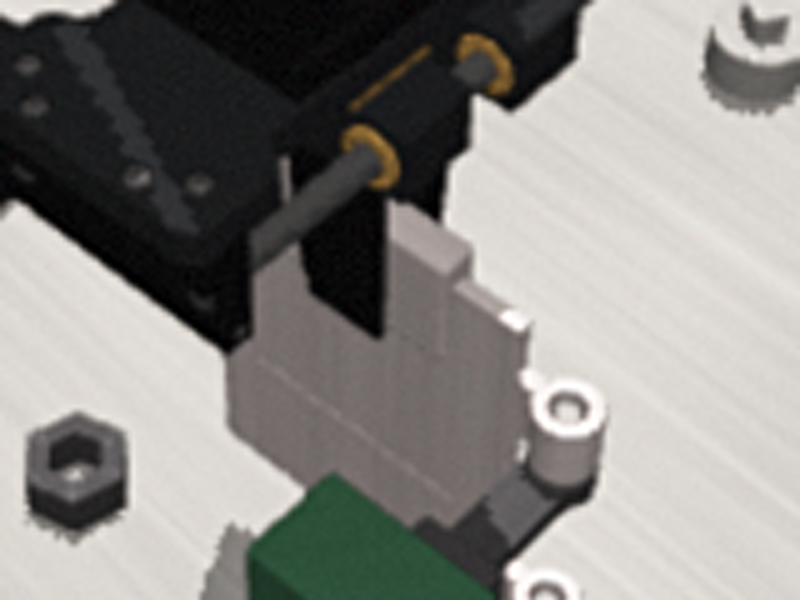

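The descent stopped at z=154.6 (expected home 154.8). The wrist Fz rose from −3 to +0.5 N, so the stand now carries the leaf's weight. The knuckle at (567,410) sits on the head with the pin visible in its bore. I release.

Call:
play_rows --pt "0 0 0 0 0 0 16" --pt "0 0 0 0 0 0 20" --pt "0 0 0 0 0 0 30" --pt "0 0 0 0 0 0 40" --pt "0 0 0 0 0 0 45" --pt "0 0 0 0 0 0 45"

```text
t: 11.45
eef_pos: [516.5, -101.7, 154.2]
tcp_rot: [3.138, 0.001, 1.652]
ft_force: [0.1, 0.5, 0.0]
opening: 0.439
```

```bash
python3 g.py 515.3 -101.9 155 1.651; python3 snap.py 7
```

```text
t 11.45 pos [ 516.5 -101.7  154.2] rot [3.1377e+00 1.3000e-03 1.6519e+00] F [0.1 0.5 0. ] M [-0.04 -0.03 -0.01] open 0.439
shift m [-0.0001 -0.0013 -0.0008] turn [0.0039 0.0013 0.0009]
```

View pics/side7.png

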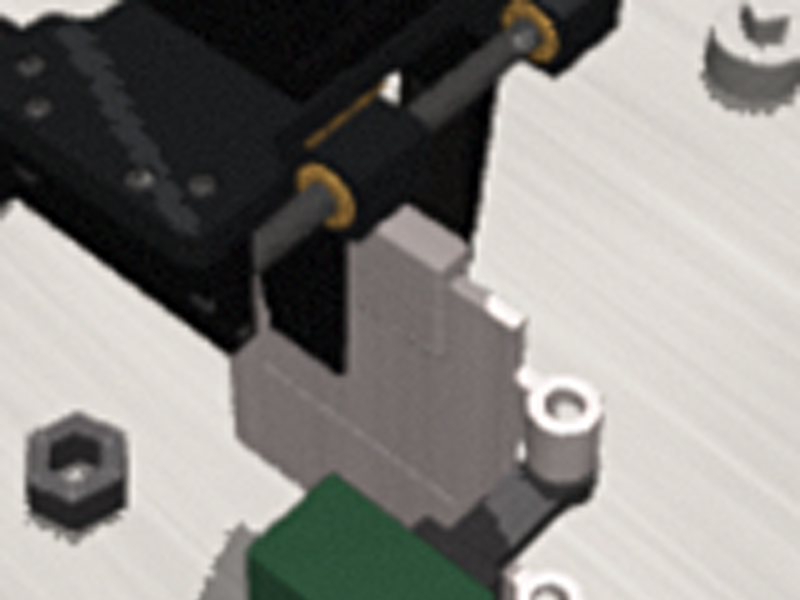

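The fingers are open and clear of the rib, and the leaf hangs steady on its pins. I retreat straight up, then away so both cameras can see.

Call:
play_rows --pt "0 -0.001 -0.005 0 0 0 45" --pt "0 0 -0.012 0 0 0 45" --pt "0 0 -0.02 0 0 0 45" --pt "0 0 -0.02 0 0 0 45" --pt "0 0 -0.025 0 0 0 45" --pt "0 0 -0.025 0 0 0 45" --pt "0 0 -0.02 0 0 0 45" --pt "0 0 0 0 0 0 45"

```text
t: 12.35
eef_pos: [514.4, -101.5, 292.1]
tcp_rot: [3.135, 0.002, 1.652]
ft_force: [-0.1, -0.9, 0.2]
opening: 0.449
```

Call:
play_rows --pt "0.03 0 -0.005 0 0 0 45" --pt "0.035 0 -0.005 0 0 0 45" --pt "0.035 0 0 0 0 0 45" --pt "0.035 0 0 0 0 0 45" --pt "0.035 0 0 0 0 0 45" --pt "0.035 0 0 0 0 0 45" --pt "0.02 0 0 0 0 0 45" --pt "0 0 0 0 0 0 45"

```text
t: 13.15
eef_pos: [493.2, 130.2, 300.0]
tcp_rot: [3.137, 0.003, 1.649]
ft_force: [-0.5, -0.4, -0.0]
opening: 0.45
```

```bash
python3 g.py 515.3 -101.9 155 1.651; python3 snap.py 8; python3 - <<'E'
from h import *
for n in("side","top"): cv2.imwrite(f"pics/{n}8f.png",load(n+"8")["img"][:,:,::-1])
E
```

```text
t 13.15 pos [493.2 130.2 300. ] rot [3.1370e+00 2.6000e-03 1.6489e+00] F [-0.5 -0.4 -0. ] M [-0.02 -0.14  0.02] open 0.45
shift m [-0.2327  0.0032  0.1457] turn [ 0.0046  0.0026 -0.0021]
```

View pics/side8f.png

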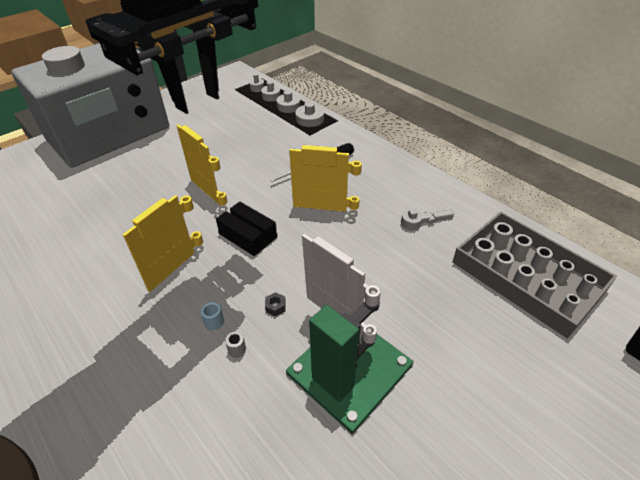

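View pics/top8f.png

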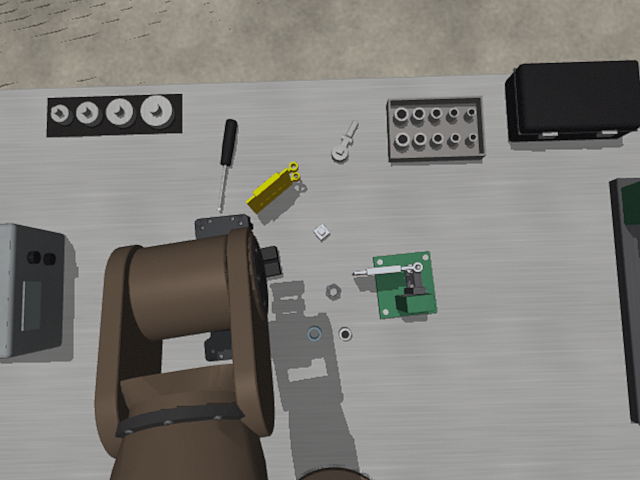

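View pics/side8.png

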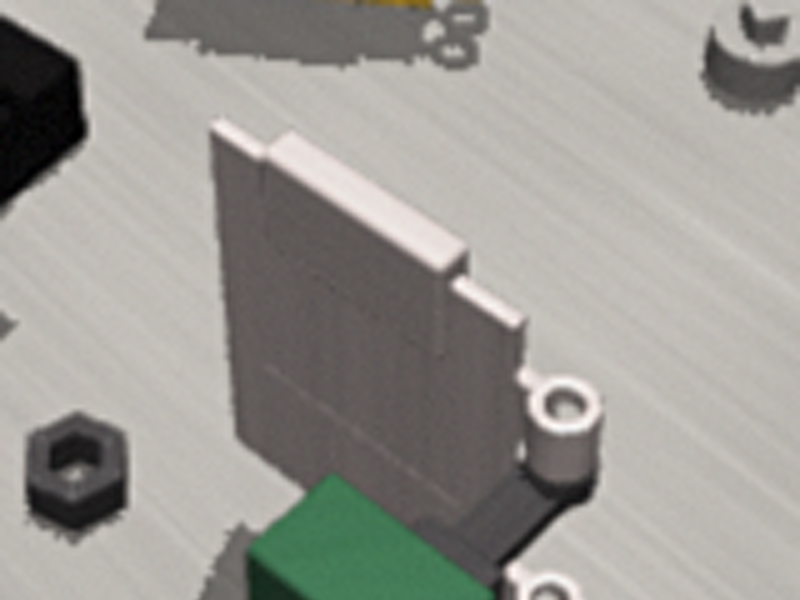

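View pics/top8.png

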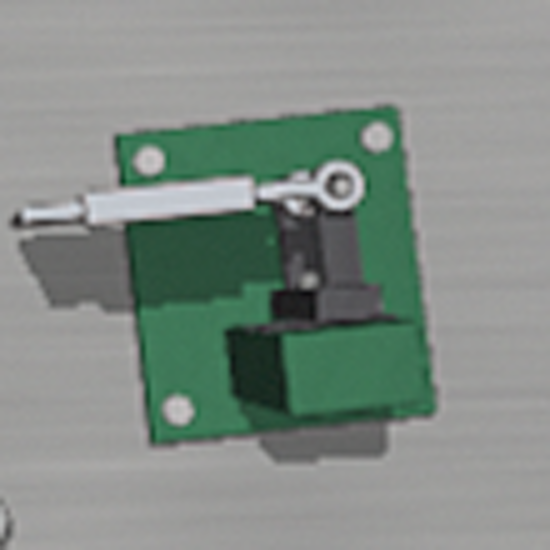

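Both views show the leaf hanging upright along the stand's +y, with pins in both knuckle bores (side crop (565,405), top crop (341,186)), and the bystanders unmoved. I'll do one height check, settle, and hand in.

Call:
play_rows --pt "0 0 0 0 0 0 45" --pt "0 0 0 0 0 0 45" --pt "0 0 0 0 0 0 45" --pt "0 0 0 0 0 0 45" --pt "0 0 0 0 0 0 45"

```text
t: 13.75
eef_pos: [494.0, 124.8, 299.8]
tcp_rot: [3.137, 0.004, 1.643]
ft_force: [0.2, 0.2, 0.9]
opening: 0.445
```

```bash
python3 - <<'E'
from h import *
S=load("side8");T=load("top8")
print(tri((T,*cr(341,186,350,230,5)),(S,*cr(565,405,260,210,5))),"expect z 150")
S0=load("side0")
d=cv2.absdiff(S["img"],S0["img"]).max(2)
for n,(x,y,w,h) in dict(nut=(262,290,26,26),sleeve=(198,300,28,32),socket=(222,330,26,30),red=(314,240,24,26),wrench=(398,203,60,30)).items(): print(n,float(np.mean(d[y:y+h,x:x+w]>40)))
from cell import *
s=state();print(abs(s["qvel"]).max(),s["t"])
job_done()
E
```

```text
(array([ 519.93896106, -163.49823518,  151.80972148]), [np.float64(0.02201976101650623), np.float64(0.02201976101653416)]) expect z 150
nut 0.0
sleeve 0.515625
socket 0.09358974358974359
red 0.5144230769230769
wrench 0.0
0.007948406840144254 13.75
the job is handed in; nothing more can be done
```

The aluminium guard leaf is hanging on the stand, with both knuckles fully home on the pins and the leaf upright along the stand's +y. I handed the job in at about 13.8 s. I lifted it from the rest, lowered it in the grip onto both pins, then let go and backed away with the arm at rest.

**Last checks**
- **Seating:** the descent stopped at TCP z = 154.6 mm, against an expected home of 154.8. The stand took the weight, with wrist Fz going from about −3 N to +0.5 N. No push beyond about 2 N showed in any reading during lowering.
- **Position:** after release, the upper knuckle's top triangulated to (519.9, −163.5, 151.8) mm. The pins were measured at about (520, −164.5) and the expected height is 150. The 1.8 mm height difference matches the roughly 2 mm calibration error; the same check read 1.7 mm high on the leaf at the start.
- **Pins in bores:** a pin shows in the upper knuckle's bore in both views. The lower knuckle is only partly visible in the side close-up.

**One check that disagreed:** my before/after picture comparison in the side view flagged the grip sleeve and the reducer, and the socket slightly. I put the sleeve and socket down to the arm's shadow, and the reducer down to the leaf now blocking that view of it. In the top view all three are at the same pixels as at the start. The nut and wrench head were unchanged.

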